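# Reset the dust extractor under its push-latch cover

## Robot

A 7-joint arm with a two-finger parallel gripper is mounted at the origin on the work surface. World frame = base frame: x ahead of the robot, y to its left, z up, the work surface at z = 0. Lengths are in m, angles in degrees, forces in N, time in s.
With the tool pointing down it reaches from about 0.4 to 0.9 m from the base axis. Payload 5.5 kg.
Tool frame: the origin (TCP) lies at the centre of the arm's flange, where the gripper is bolted on; the fingertips stand bot.nose_length ahead of it and the grasp point (between the pads) lies 155 mm ahead of it (bot.nose_length is the distance from the TCP to the fingertips, in m); z points along the fingers, y is the direction in which the jaws open and shut (so a half turn about z gives the same grasp; the last joint's range is limited). The gripper opens to 85 mm and grips with 20 to 120 N. Pads are 22 mm wide; open, the fingers measure 114 mm over their backs; the gripper's body (76 mm by 85 mm) begins 54 mm behind the grasp point. The pads swing forward as they close: fully open they stand 13 mm farther back than shut.
Start: joints at [-61.639, 28.699, -24.465, 88.831, 12.651, 65.22, -12.049], TCP at [0.149, 0.633, 0.405] pointing down, gripper open.
Joint ranges: [-164.97, 164.97], [-17.58, 116.51], [-87.97, 89.64], [11.32, 138.91], [-80.73, 260.73], [10.89, 115.49], [-147.41, 147.41]. Speed limits (degrees/s): [147.25, 147.25, 180, 180, 180, 180, 180].

## Interface

Orientations are given as a 3x3 rotation matrix whose columns are the frame's x, y, z axes.
In Python, from cell import bot gives the robot as it stands.
- The arm moves only by the tool arm_command, never from a script. Its arguments are lists of equal length, an entry for each row: "turn": the turn, a rotation vector about the tool's x, y, z in rad, a list of three; "delta_pos": the shift along the tool's x, y, z in m, a list of three; "fingers": the finger opening in m, from 0 to 0.0854. A call has exactly 10 rows; each row shifts and turns the pose as measured when the row begins, along the tool's axes as they then stand; what a row does not reach is not made up. A row lasts 1/12 s, in which the tool goes at most 41.7 mm and 7.16 degrees, less where a joint would pass 70% of its speed; a pose out of reach is approached as far as the arm can. A call with a gripper value outside its range is refused whole. The fingers move at their own pace and stop on an object; the grip force is fixed at half the most. Time passes only in rows, so rows that do not move let the fingers close, or fill a call up. It gives the time, the measured TCP pose, the force and the opening at its end, in the units of the state.
- bot.observe(): the state, without advancing time (a new reading comes with each control period).
- bot.camera(name): name is "side" or "top"; returns a dict with "color" (420x560x3 uint8, red, green, blue), "depth" (420x560 float32, m along the optical axis (not along the pixel's ray), 0 where there is no reading), "vfov" (degrees; the focal length in pixels is half the picture's height over the tangent of half this angle, whatever the lens; pixels are square), "cx", "cy" (the principal point, pixels), "rvec" (rotation vector, rad) and "tvec" (3), from world to camera coordinates, as OpenCV has them. Camera axes: x right, y down, z forward; pixel columns grow to the right and rows downward; lengths in m; the calibration is good to about 2 mm. A picture is of the moment at which its call begins.
- bot.finish_job(): hands the job in, once; it reports no verdict.
The state is a dict: "t": time; "joint_positions": joint angles; "dq": joint speeds; "tau": joint torques, N m; "tcp_pos": TCP position; "tcp_rot": TCP orientation; "force": force on the tool from outside, world axes, zero at the start; "torque": the same for the moment, N m; "finger_gap": finger opening in m.
Only numpy, scipy, OpenCV 4.12 (cv2) and the standard library are available. Lean on these libraries where they do the work, as an engineer would, in place of code of your own. Each camera call takes 0.05 s, during which the arm holds its last target.

## Task

The dust extractor has tripped: on its reset box (the grey box with the orange cover) press the orange cover down so that it pops open, push the red reset button underneath fully home, then push the cover down again until it latches shut. Use only the fingertips, pick nothing up, do not touch the blue-covered junction box, and leave everything else on the bench where it is.

Things in the scene. Friction and masses are not known exactly. Their poses are not given: they have to be found in the camera images.
- reset_box: reset box of the dust extractor, fixed to the bench: grey housing 110 (x) x 150 (y) x 60 high, with the orange cover on top and the red button under it; a black hose stub leaves its back (+x). Origin: centre of its underside on the bench. Its x axis points from the cover's free edge to the hinge (roughly away from the robot, turned by up to 0.3 rad), y along the hinge, z up; the deck is at z = 60
- cover_hinge (a point): fixed point on the hinge line of the cover, in the middle of its width: 45 behind (+x of the box) and 78 above the box's origin; axes as the box. A black hinge strip 12 thick stands just behind it, its top level with the hinge
- cover (a joint): cover angle, rad: 0 latched shut (level), -0.10 pressed in to its stop, 1.15 fully open (free edge up, leaning back). Push-push latch: pressed from 0 to the stop and let go, it springs open to 1.15 in about 2 s; pushed from open right down to the stop and let go, it catches at 0. Presses short of about -0.075 do not switch it. Spring 0.15 N m shut, 0.08 open: 3 to 4 N at the press point opens it, relatching takes up to 10
- cover_press (a point): press point on top of the orange cover (white disc, 26 diameter); moves with it. The cover is a cap 75 from hinge to free edge, 110 wide, 5 thick, rim 8 deep at front and sides; the point lies 52 from the hinge line and 5 above the hinge when shut (83 above the bench); pressed to the stop it goes down 5. Open, this face looks back, away from the robot: start closing from behind it, since a straight push down on the raised edge jams
- button_top (a point): centre of the top face of the red round reset button, 28 diameter, on the deck under the cover, 52 from the hinge line towards the free edge; popped up it stands 11 above the deck (71 above the bench), home 5 above the deck. Only reachable with the cover open: come straight down with slim fingers or lean the gripper's body back, away from the open cover, by about 30 degrees
- reset_button (a joint): how far the red button is pushed in, m: about 0 popped up (tripped), 0.006 fully home; it needs about 4 to 5 N and stays where it is left
- junction_box: not to be touched: grey box 110 x 150 x 60 like the reset box, with a screwed-down blue lid 75 x 110 x 16 on it, fixed to the bench. Origin: centre of its underside. Which of the two boxes stands left varies
- ear_muffs: bystander: lime ear muffs lying down, about 110 x 180 x 68 high; origin under the middle, on the bench
- glue_bottle: bystander: white glue bottle, 60 diameter, 150 high, red cap; origin at the centre of its underside
- tape_measure: bystander: yellow tape measure 70 x 40 x 62 high; origin at the centre of its underside
- bar_clamp: bystander: flat bar clamp, black with red pads, about 230 x 90 x 25 high; origin under the middle of its bar, on the bench
- screwdriver: bystander: screwdriver lying along its x axis, about 200 long; origin under its middle
- pine_offcut: bystander: block of pine 60 x 110 x 35 high; origin at the centre of its underside

How it is judged (in metres and radians):
On the way, in this order (a step that is already met when the one before it is completed fails the run):
1. the orange cover is pressed in to its stop, by the fingers (value of joint cover below -0.07 rad and contact force between the fingers and cover above 0.5 N), for 0.02 s.
2. the cover has popped open (value of joint cover above 0.9 rad), for 0.1 s.
3. the red button is home while the cover is open (value of joint reset_button above 0.0048 m and value of joint cover above 0.5 rad), for 0.1 s.
4. the cover is pushed down to its stop again (value of joint cover below -0.07 rad), for 0.02 s.
At the end, for the whole second after the job is handed in: the orange cover is latched shut and still (angle within 0.03 rad of 0) and the red button under it is home (at least 4.8 of its 6 mm in) (value of joint cover between -0.03 and 0.03 rad and velocity of joint cover below 0.05 rad/s and value of joint reset_button above 0.0048 m); the robot touches nothing.
It fails at once if the blue-covered junction box is touched (contact force between any of the arm, the fingers and junction_box above 1 N).
It fails at once if a bystander is lifted, or pushed more than 30 mm (distance of any of ear_muffs, glue_bottle, tape_measure, bar_clamp, screwdriver, pine_offcut from where it was at the start of the episode above 0.03 m).
It also fails if it takes over 54 s, if anything falls off the work surface, if the arm or the gripper's body presses on something with over 40 N, if the wrist force passes 120 N, or if a joint passes its speed limit or range.

## Working session

There is one attempt and no reset: what is moved stays moved. The work goes in short steps, Python scripts to look and compute and a tool call to move; the robot and the scene stay as the last step left them, time stands still between calls to the robot, and variables do not carry over. Pictures are saved under pics/ and viewed, and the job is handed in when it is done.

Besides the shell and the picture viewer there is one more tool, called after "Request:" as name(argument=value, ...) on one line, values as JSON. arm_command: Moves the arm, as the interface text tells. Its arguments: {"type":"object","properties":{"turn":{"type":"array"},"delta_pos":{"type":"array"},"fingers":{"type":"array"}},"required":["turn","delta_pos","fingers"]}

```bash
ls; mkdir -p pics; python3 - <<'E'
from cell import bot
import cv2, numpy as np
print(bot.nose_length); s=bot.observe(); print(s)
for n in("side","top"):
    c=bot.camera(n); cv2.imwrite(f"pics/{n}0.png",c["color"][:,:,::-1]); np.savez(f"{n}0.npz",**c)
    R=cv2.Rodrigues(np.array(c["rvec"]))[0]; print(n,c["vfov"],c["cx"],c["cy"],-R.T@np.array(c["tvec"]).ravel(),R)
E
```

```text
pics
0.1734
{'t': 0.0, 'joint_positions': array([-61.63941077,  28.75468292, -24.45164534,  88.89293071,
        12.6507941 ,  65.2210088 , -12.04752374]), 'dq': array([ 0.03103163, -0.08815954,  0.06078761, -0.04120732, -0.01945269,
       -0.02370869,  0.03182534]), 'tau': array([-2.23216384e-04, -5.69528854e+01, -5.81644759e+00, -2.80937433e+01,
        1.05479092e-02,  1.22588032e-02,  2.89135448e-05]), 'tcp_pos': array([0.14930037, 0.63224252, 0.40363623]), 'tcp_rot': array([[-9.73272451e-01,  2.29652942e-01, -5.11735004e-04],
       [ 2.29653507e-01,  9.73270508e-01, -1.94574700e-03],
       [ 5.12100646e-05, -2.01126369e-03, -9.99997976e-01]]), 'force': array([-0.2468069 , -0.08329748, -0.25891747]), 'torque': array([ 0.03758065, -0.01494223, -0.01007817]), 'finger_gap': 0.08536909319911376}
side 51.98443355728082 278.3337361360291 213.538882981596 [ 0.2877918  -0.98367515  0.79381293] [[ 0.9617549  -0.27306361  0.02153532]
 [-0.13847449 -0.55253963 -0.82190314]
 [ 0.23633096  0.78748728 -0.56922005]]
top 54.31430996644806 281.9127723107971 209.6137053437529 [0.3604838  0.01202086 1.06660425] [[-0.06951915 -0.99757675  0.00277877]
 [-0.97712495  0.06753218 -0.20165872]
 [ 0.20098239 -0.01673435 -0.97945191]]
```

View pics/side0.png

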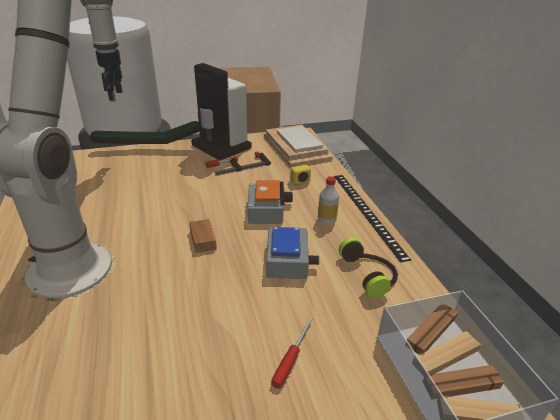

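View pics/top0.png

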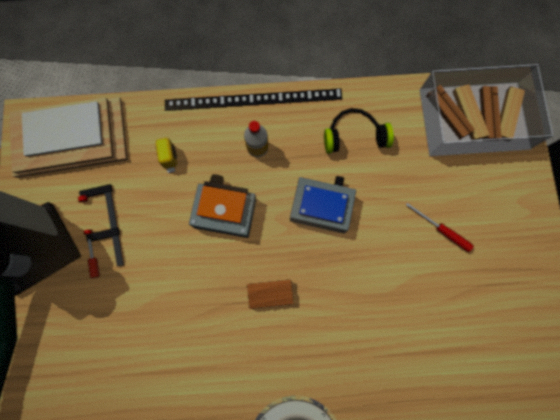

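Top view: the orange cover is at about (221,205) with its white disc at (221,210), the blue box is at (323,204) and the bottle at (257,140). Side view: the orange cover is at about (268,190) and the arm is up at the far left. Next I'll measure the cover.

```bash
cat > h.py <<'E'
import cv2, numpy as np
def P(c):
    R=cv2.Rodrigues(np.array(c["rvec"],float))[0]; t=np.array(c["tvec"],float).ravel()
    f=c["color"].shape[0]/2/np.tan(np.radians(float(c["vfov"]))/2); return R,t,f
def ray(c,u,v):
    R,t,f=P(c); d=R.T@np.array([(u-float(c["cx"]))/f,(v-float(c["cy"]))/f,1.]); return -R.T@t,d
def onz(c,u,v,z):
    o,d=ray(c,u,v); return o+d*(z-o[2])/d[2]
def dep(c,u,v):
    o,d=ray(c,u,v); return o+d*float(c["depth"][int(round(v)),int(round(u))])
def tri(c1,p1,c2,p2):
    o1,d1=ray(c1,*p1);o2,d2=ray(c2,*p2)
    s=np.linalg.lstsq(np.c_[d1,-d2],o2-o1,rcond=None)[0]; a=o1+s[0]*d1;b=o2+s[1]*d2
    return (a+b)/2,np.linalg.norm(a-b)
def proj(c,X):
    R,t,f=P(c); q=R@np.array(X)+t; return q[0]/q[2]*f+float(c["cx"]),q[1]/q[2]*f+float(c["cy"])
E
python3 - <<'E'
from h import *
C={n:dict(np.load(f"{n}0.npz")) for n in("side","top")}
res={}
for n,c in C.items():
    hsv=cv2.cvtColor(c["color"],cv2.COLOR_RGB2HSV)
    for nm,lo,hi in(("or",(5,190,120),(16,255,255)),("bl",(108,150,60),(125,255,255))):
        m=cv2.inRange(hsv,lo,hi)
        k,l,st,ce=cv2.connectedComponentsWithStats(m); i=1+np.argmax(st[1:,4]); print(n,nm,st[i],ce[i])
        cn=max(cv2.findContours((l==i).astype(np.uint8),cv2.RETR_EXTERNAL,cv2.CHAIN_APPROX_NONE)[0],key=cv2.contourArea)
        r=cv2.boxPoints(cv2.minAreaRect(cn)); 
        h=cv2.approxPolyDP(cv2.convexHull(cn),4,True)[:,0]
        for p in h: print(p,onz(c,*p,.083 if nm=="or" else .076).round(4),dep(c,*p).round(3))
        if nm=="or":
            full=cv2.drawContours(np.zeros_like(m),[cv2.convexHull(cn)],-1,255,-1)
            full=cv2.erode(full,np.ones((5,5)))
            d=((l!=i)&(full>0)).astype(np.uint8)
            k,l2,st2,ce2=cv2.connectedComponentsWithStats(d); j=1+np.argmax(st2[1:,4]); print("disc",st2[j],ce2[j],onz(c,*ce2[j],.083).round(4),dep(c,*ce2[j]).round(4)); res[n]=ce2[j]
print(tri(C["side"],res["side"],C["top"],res["top"]))
x=C["side"]["color"][160:270,220:340,::-1]; y=C["top"]["color"][110:250,170:370,::-1]
cv2.imwrite("pics/zs.png",cv2.resize(x,None,fx=5,fy=5)); cv2.imwrite("pics/zt.png",cv2.resize(y,None,fx=4,fy=4))
E
```

```text
Traceback (most recent call last):
ValueError: attempt to get argmax of an empty sequence
```

```bash
sleep 0
cat > m.py <<'E'
from h import *
C={n:dict(np.load(f"{n}0.npz")) for n in("side","top")}
res={}
for n,c in C.items():
    hsv=cv2.cvtColor(c["color"],cv2.COLOR_RGB2HSV)
    print(n,hsv[190,262],hsv[205,208],hsv[242,285])
    for nm,lo,hi in(("or",(3,215,120),(14,255,255)),("bl",(108,150,60),(128,255,255))):
        m=cv2.inRange(hsv,lo,hi)
        k,l,st,ce=cv2.connectedComponentsWithStats(m)
        if k<2: print("none",n,nm);continue
        i=1+np.argmax(st[1:,4]); print(n,nm,st[i],ce[i])
        cn=max(cv2.findContours((l==i).astype(np.uint8),cv2.RETR_EXTERNAL,cv2.CHAIN_APPROX_NONE)[0],key=cv2.contourArea)
        h=cv2.approxPolyDP(cv2.convexHull(cn),4,True)[:,0]
        for p in h: print(p,onz(c,*p,.083 if nm=="or" else .076).round(4),dep(c,*p).round(3))
        if nm=="or":
            full=cv2.drawContours(np.zeros_like(m),[cv2.convexHull(cn)],-1,255,-1)
            full=cv2.erode(full,np.ones((5,5)))
            d=((l!=i)&(full>0)).astype(np.uint8)
            k,l2,st2,ce2=cv2.connectedComponentsWithStats(d); j=1+np.argmax(st2[1:,4]); print("disc",st2[j],ce2[j],onz(c,*ce2[j],.083).round(4),dep(c,*ce2[j]).round(4)); res[n]=ce2[j]
print(tri(C["side"],res["side"],C["top"],res["top"]))
x=C["side"]["color"][160:270,220:340,::-1]; y=C["top"]["color"][110:250,170:370,::-1]
cv2.imwrite("pics/zs.png",cv2.resize(x,None,fx=5,fy=5)); cv2.imwrite("pics/zt.png",cv2.resize(y,None,fx=4,fy=4))
E
python3 m.py
```

```text
side [ 15  61 181] [ 17 106 194] [112 160 156]
none side or
side bl [272 228  27  24 575] [285.40695652 239.36173913]
[298 230] [ 0.6169 -0.0812  0.076 ] [ 0.617 -0.081  0.076]
[295 251] [ 0.5811 -0.166   0.076 ] [ 0.58  -0.169  0.078]
[272 247] [ 0.5274 -0.1353  0.076 ] [ 0.528 -0.135  0.075]
[273 229] [ 0.5508 -0.0597  0.076 ] [ 0.55  -0.061  0.077]
top [ 21 122 155] [ 14 237 155] [ 21 132 155]
top or [ 198  187   47   35 1063] [221.63311383 203.24270931]
[204 188] [0.6302 0.1841 0.083 ] [0.631 0.184 0.082]
[244 194] [0.6081 0.086  0.083 ] [0.608 0.086 0.083]
[239 221] [0.5413 0.1016 0.083 ] [0.541 0.101 0.085]
[199 214] [0.5654 0.1983 0.083 ] [0.565 0.198 0.084]
disc [213 203  14  13 145] [219.7862069  209.06206897] [0.5742 0.1471 0.083 ] [0.5743 0.1472 0.0827]
top bl [ 301  187   46   35 1139] [323.64091308 203.7023705 ]
[304 191] [ 0.6072 -0.0632  0.076 ] [ 0.608 -0.063  0.074]
[314 187] [ 0.6158 -0.0889  0.076 ] [ 0.615 -0.089  0.08 ]
[341 193] [ 0.5958 -0.1548  0.076 ] [ 0.596 -0.155  0.074]
[346 199] [ 0.5796 -0.1657  0.076 ] [ 0.58  -0.166  0.074]
[343 216] [ 0.5374 -0.1539  0.076 ] [ 0.539 -0.156  0.065]
[335 221] [ 0.5263 -0.1331  0.076 ] [ 0.526 -0.133  0.075]
[305 214] [ 0.5488 -0.0609  0.076 ] [ 0.549 -0.061  0.075]Traceback (most recent call last):
  File "m.py", line 20, in <module>
    print(tri(C["side"],res["side"],C["top"],res["top"]))
                        ~~~^^^^^^^^
KeyError: 'side'
```

```bash
cat > m2.py <<'E'
from h import *
C={n:dict(np.load(f"{n}0.npz")) for n in("side","top")}
disc={}
for n,c,(u0,u1,v0,v1) in(("side",C["side"],(240,300,170,215)),("top",C["top"],(185,260,175,240))):
    hsv=cv2.cvtColor(c["color"],cv2.COLOR_RGB2HSV).copy(); k=np.zeros(hsv.shape[:2],np.uint8); k[v0:v1,u0:u1]=255
    m=cv2.inRange(hsv,(3,190,100),(15,255,255))&k
    cn=max(cv2.findContours(m,cv2.RETR_EXTERNAL,cv2.CHAIN_APPROX_NONE)[0],key=cv2.contourArea)
    full=cv2.drawContours(np.zeros_like(m),[cv2.convexHull(cn)],-1,255,-1)
    g=cv2.inRange(hsv,(0,0,120),(40,150,255))&cv2.erode(full,np.ones((3,3)))
    kk,l,st,ce=cv2.connectedComponentsWithStats(g); j=1+np.argmax(st[1:,4]); disc[n]=ce[j]
    v,u=np.nonzero(full); X=np.array([onz(c,a,b,.083)[:2] for a,b in zip(u,v)])
    r=cv2.minAreaRect((X*1000).astype(np.float32)); print(n,"area",len(u),"rect",r,"disc",st[j],ce[j],onz(c,*ce[j],.083).round(4))
print(tri(C["side"],disc["side"],C["top"],disc["top"]))
x=C["side"]["color"][160:270,220:340,::-1]; y=C["top"]["color"][110:250,170:370,::-1]
cv2.imwrite("pics/zs.png",cv2.resize(x,None,fx=5,fy=5)); cv2.imwrite("pics/zt.png",cv2.resize(y,None,fx=4,fy=4))
E
python3 m2.py
```

```text
Traceback (most recent call last):
  File "m2.py", line 7, in <module>
    cn=max(cv2.findContours(m,cv2.RETR_EXTERNAL,cv2.CHAIN_APPROX_NONE)[0],key=cv2.contourArea)
ValueError: max() iterable argument is empty
```

```bash
sleep 1
python3 - <<'E'
from h import *
c=dict(np.load("side0.npz")); hsv=cv2.cvtColor(c["color"],cv2.COLOR_RGB2HSV); print(hsv[182:202:4,258:280:4].tolist())
E
sed -i 's/(3,190,100),(15,255,255)/(3,165 if n=="side" else 190,100),(14,255,255)/' m2.py; python3 m2.py
```

```text
[[[11, 183, 184], [11, 184, 184], [12, 183, 185], [11, 183, 184], [11, 183, 184], [12, 175, 182]], [[11, 183, 184], [13, 110, 183], [11, 183, 184], [12, 184, 184], [12, 183, 185], [12, 179, 181]], [[12, 183, 184], [15, 61, 181], [12, 133, 152], [12, 183, 185], [11, 183, 184], [12, 183, 184]], [[12, 183, 184], [12, 183, 184], [11, 182, 185], [11, 183, 184], [11, 183, 184], [12, 183, 185]], [[12, 173, 133], [12, 174, 141], [12, 173, 140], [12, 171, 143], [11, 176, 148], [12, 175, 147]]]
side area 486 rect ((586.376953125, 134.98907470703125), (120.09380340576172, 73.64757537841797), 76.2641830444336) disc [259 186   9   5  36] [262.72222222 188.16666667] [0.5735 0.1474 0.083 ]
top area 1349 rect ((587.4720458984375, 142.41590881347656), (109.5069580078125, 77.20021057128906), 75.62765502929688) disc [214 204  12  11  85] [219.85882353 208.95294118] [0.5745 0.147  0.083 ]
(array([0.57388177, 0.14695789, 0.08330886]), np.float64(0.0010142458024799885))
```

```bash
python3 - <<'E'
from h import *
for n in("side","top"):
    c=dict(np.load(f"{n}0.npz")); R,t,f=P(c); D=c["depth"]; v,u=np.mgrid[:420,:560]
    q=np.stack([(u-float(c["cx"]))/f*D,(v-float(c["cy"]))/f*D,D],-1).reshape(-1,3)[D.ravel()>0]
    W=(q-t)@R
    S=W[(W[:,2]>.1)&(np.abs(W[:,0])<1.1)&(W[:,0]>0)&(W[:,1]<1)&(W[:,1]>-.4)]
    k=(np.floor(S[:,:2]/.1)).astype(int)
    for a in sorted({tuple(i) for i in k}):
        z=S[(k==a).all(1)]; 
        if len(z)>5: print(n,np.array(a)*.1,len(z),z[:,2].max().round(3))
    b=W[(W[:,2]>.07)&(W[:,2]<.17)&(W[:,0]>.63)&(W[:,0]<.85)&(W[:,1]<.25)&(W[:,1]>-.02)]
    print("bottle",len(b),b.min(0).round(3),b.max(0).round(3),np.median(b,0).round(3))
E
```

```text
side [ 0.  -0.1] 5763 0.471
side [0. 0.] 5002 0.642
side [0.  0.1] 16 0.639
side [0.1 0. ] 919 0.641
side [0.1 0.1] 150 0.638
side [0.1 0.5] 1048 0.568
side [0.1 0.6] 1123 0.564
side [0.3 0.6] 21 0.112
side [0.4 0.5] 919 0.332
side [0.4 0.6] 364 0.333
side [0.5 0.5] 1364 0.334
side [0.5 0.6] 71 0.333
side [0.6 0.5] 189 0.272
side [0.6 0.6] 32 0.272
side [0.7 0. ] 235 0.153
bottle 464 [0.63  0.013 0.07 ] [0.784 0.185 0.153] [0.749 0.034 0.1  ]
top [0.3 0.6] 38 0.107
top [0.4 0.5] 873 0.249
top [0.4 0.6] 205 0.179
top [0.5 0.5] 1783 0.27
top [0.6 0.5] 196 0.222
top [0.6 0.6] 25 0.206
top [0.7 0. ] 337 0.154
bottle 657 [0.63 0.02 0.07] [0.779 0.189 0.154] [0.743 0.055 0.101]
```

Request:
arm_command(turn=[[0,0,0],[0,0,0],[0,0,0],[0,0,0],[0,0,0],[0,0,0],[0,0,0],[0,0,0],[0,0,0],[0,0,0]], delta_pos=[[-0.015,-0.038,0],[-0.015,-0.038,0],[-0.015,-0.038,0],[-0.015,-0.038,0],[-0.015,-0.038,0],[-0.03,-0.027,0],[-0.03,-0.027,0],[-0.03,-0.027,0],[-0.03,-0.027,0],[-0.03,-0.027,0]], fingers=[0,0,0,0,0,0,0,0,0,0])

```text
t: 0.93
tcp_pos: [0.2898, 0.2562, 0.3955]
tcp_rot: [[-0.977, 0.215, -0.011], [0.215, 0.977, -0.006], [0.01, -0.009, -1.0]]
force: [1.6, 0.7, -0.2]
finger_gap: 0.0002
```

```bash
cat > g.py <<'E'
import sys, numpy as np
from scipy.spatial.transform import Rotation as Ro
from cell import bot
yaw=-.243; ex=np.array([np.cos(yaw),np.sin(yaw),0]); ey=np.array([-np.sin(yaw),np.cos(yaw),0]); ez=np.array([0,0,1.])
H=np.array([.574,.147,.078])+.052*ex
def go(a,b,z,lean,tip=.1734):
    """tip at box coords a (x rel hinge), b (y), z (world), lean deg (body toward robot)"""
    s=bot.observe(); R=s["tcp_rot"]; p=s["tcp_pos"]
    L=np.radians(lean); zt=np.sin(L)*ex-np.cos(L)*ez; yt=ey; xt=np.cross(yt,zt); T=np.c_[xt,yt,zt]
    tp=H*[1,1,0]+a*ex+b*ey+z*ez; tcp=tp-tip*zt
    cur=p+R[:,2]*tip-H
    print("t",s["t"],"tip now a,b,z",(cur@ex).round(4),(cur@ey).round(4),(cur[2]+H[2]).round(4),"F",s["force"].round(2))
    print("turn",Ro.from_matrix(R.T@T).as_rotvec().round(4),"delta",(R.T@(tcp-p)).round(4), "deltaT",(T.T@(tcp-p)).round(4))
if __name__=="__main__": go(*map(float,sys.argv[1:5]))
E
python3 g.py -.054 0 .115 0
```

```text
t 0.9333 tip now a,b,z -0.3558 0.0361 0.2221 F [ 1.63  0.71 -0.21]
turn [-0.0087 -0.0095  0.0265] delta [-0.3    -0.0447  0.1046] deltaT [-0.3001 -0.0376  0.1071]
```

Request:
arm_command(turn=[[-0.003,-0.003,0.009],[-0.003,-0.003,0.009],[-0.003,-0.003,0.009],[0,0,0],[0,0,0],[0,0,0],[0,0,0],[0,0,0],[0,0,0],[0,0,0]], delta_pos=[[-0.036,-0.005,0.004],[-0.036,-0.005,0.006],[-0.036,-0.005,0.012],[-0.036,-0.005,0.012],[-0.036,-0.005,0.012],[-0.036,-0.005,0.012],[-0.036,-0.005,0.012],[-0.025,-0.003,0.012],[-0.016,-0.002,0.01],[0,0,0]], fingers=[0,0,0,0,0,0,0,0,0,0])

```text
t: 1.77
tcp_pos: [0.5796, 0.1279, 0.2982]
tcp_rot: [[-0.967, 0.254, 0.005], [0.254, 0.967, -0.005], [-0.006, -0.004, -1.0]]
force: [0.2, -0.7, -0.6]
finger_gap: 0.0
```

```bash
python3 g.py -.054 0 .09 0; python3 - <<'E'
from cell import bot
from h import *
for n in("side","top"):
    c=bot.camera(n); cv2.imwrite(f"pics/{n}1.png",c["color"][:,:,::-1]); np.savez(f"{n}1.npz",**c)
E
```

```text
t 1.7667 tip now a,b,z -0.0409 -0.0178 0.1248 F [ 0.23 -0.74 -0.56]
turn [-0.0036  0.0063 -0.0138] delta [0.0125 0.0172 0.0347] deltaT [0.012  0.0172 0.0348]
```

```bash
python3 - <<'E'
from h import *
a=cv2.imread("pics/side1.png")[110:240,200:340]; b=cv2.imread("pics/top1.png")[130:260,150:290]
cv2.imwrite("pics/z1.png",np.hstack([cv2.resize(a,(400,372)),cv2.resize(b,(400,372))]))
E
```

```text
(no output)
```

View pics/z1.png

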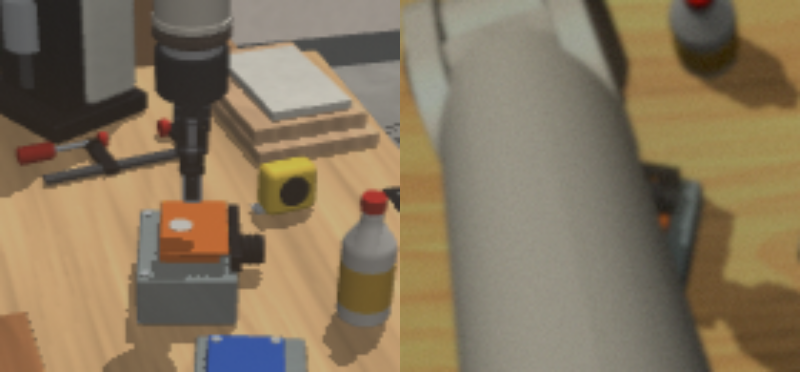

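Request:
arm_command(turn=[[-0.004,0.006,-0.014],[0,0,0],[0,0,0],[0,0,0],[0,0,0],[0,0,0],[0,0,0],[0,0,0],[0,0,0],[0,0,0]], delta_pos=[[0.006,0.008,0],[0.006,0.008,0],[0,0,0.01],[0,0,0.01],[0,0,0.005],[0,0,0],[0,0,0],[0,0,0],[0,0,0],[0,0,0]], fingers=[0,0,0,0,0,0,0,0,0,0])

```text
t: 2.7
tcp_pos: [0.5633, 0.1569, 0.2748]
tcp_rot: [[-0.974, 0.226, -0.002], [0.226, 0.974, 0.006], [0.003, 0.005, -1.0]]
force: [-0.3, -0.3, 0.0]
finger_gap: -0.0001
```

```bash
python3 g.py -.054 0 .083 0
```

```text
t 2.7 tip now a,b,z -0.0653 0.0079 0.1014 F [-0.32 -0.29  0.04]
turn [ 0.005  -0.0029  0.0145] delta [-0.0107 -0.0073  0.0183] deltaT [-0.0108 -0.007   0.0184]
```

Request:
arm_command(turn=[[0.004,-0.002,0.01],[0,0,0],[0,0,0],[0,0,0],[0,0,0],[0,0,0],[0,0,0],[0,0,0],[0,0,0],[0,0,0]], delta_pos=[[-0.004,-0.003,0],[-0.004,-0.003,0],[0,0,0],[0,0,0.003],[0,0,0.003],[0,0,0.003],[0,0,0],[0,0,0],[0,0,0],[0,0,0]], fingers=[0,0,0,0,0,0,0,0,0,0])

```text
t: 3.53
tcp_pos: [0.5712, 0.1471, 0.2652]
tcp_rot: [[-0.971, 0.24, 0.001], [0.24, 0.971, 0.0], [-0.0, 0.001, -1.0]]
force: [1.0, -0.3, 0.4]
finger_gap: 0.0004
```

```bash
python3 g.py -.054 0 .083 0
```

```text
t 3.5333 tip now a,b,z -0.0546 -0.0005 0.0918 F [ 0.96 -0.35  0.43]
turn [0.0006 0.0005 0.0011] delta [-0.0007  0.0006  0.0088] deltaT [-0.0007  0.0006  0.0088]
```

Request:
arm_command(turn=[[0,0,0],[0,0,0],[0,0,0],[0,0,0],[0,0,0],[0,0,0],[0,0,0],[0,0,0],[0,0,0],[0,0,0]], delta_pos=[[0,0,0.003],[0,0,0.003],[0,0,0.003],[0,0,0.003],[0,0,0.003],[0,0,0.003],[0,0,0.003],[0,0,0.003],[0,0,0.003],[0,0,0.003]], fingers=[0,0,0,0,0,0,0,0,0,0])

```text
t: 4.37
tcp_pos: [0.5715, 0.1479, 0.2512]
tcp_rot: [[-0.971, 0.24, 0.002], [0.24, 0.971, 0.0], [-0.002, 0.001, -1.0]]
force: [-9.1, -2.3, 26.2]
finger_gap: 0.0001
```

```bash
python3 g.py -.054 0 .2 0
```

```text
t 4.3667 tip now a,b,z -0.0543 0.0003 0.0778 F [-9.14 -2.29 26.23]
turn [0.0005 0.002  0.001 ] delta [-0.0009 -0.0002 -0.1222] deltaT [-0.0006 -0.0002 -0.1222]
```

At the stop: the tip is at z 0.078 with 26 N. Now I'll lift clear, back off towards the robot and start leaning.

Request:
arm_command(turn=[[0,0,0],[0,0,0],[0,0,0],[0,0,0],[0,-0.08,0],[0,-0.08,0],[0,-0.08,0],[0,-0.08,0],[0,-0.08,0],[0,0,0]], delta_pos=[[0,0,-0.03],[0,0,-0.035],[0.01,0,-0.03],[0.02,0,-0.01],[0.03,0,0],[0.03,0,0],[0.02,0,0],[0.015,0,0],[0.01,0,0],[0,0,0]], fingers=[0,0,0,0,0,0,0,0,0,0])

```text
t: 5.2
tcp_pos: [0.4386, 0.1799, 0.3478]
tcp_rot: [[-0.884, 0.241, 0.401], [0.224, 0.97, -0.089], [-0.411, 0.011, -0.912]]
force: [-1.5, -0.3, -0.8]
finger_gap: -0.0001
```

```bash
python3 g.py -.1 0 .17 30
```

```text
t 5.2 tip now a,b,z -0.1202 0.0011 0.1897 F [-1.49 -0.28 -0.83]
turn [ 0.0097 -0.1005 -0.0056] delta [0.0071 0.0004 0.0271] deltaT [0.0098 0.0007 0.0262]
```

Request:
arm_command(turn=[[0.005,-0.05,-0.003],[0.005,-0.05,-0.003],[0,0,0],[0,0,0],[0,0,0],[0,0,0],[0,0,0],[0,0,0],[0,0,0],[0,0,0]], delta_pos=[[0.005,0,0],[0.005,0,0],[0,0,0],[0,0,0],[0,0,0],[0,0,0],[0,0,0],[0,0,0],[0,0,0],[0,0,0]], fingers=[0,0,0,0,0,0,0,0,0,0])

```text
t: 6.03
tcp_pos: [0.4338, 0.1811, 0.3444]
tcp_rot: [[-0.846, 0.243, 0.476], [0.21, 0.97, -0.122], [-0.491, -0.003, -0.871]]
force: [0.5, 0.3, -0.2]
finger_gap: -0.0003
```

```bash
python3 g.py -.085 0 .128 30;python3 - <<'E'
from cell import bot
from h import *
for n in("side","top"):
    c=bot.camera(n); cv2.imwrite(f"pics/{n}2.png",c["color"][:,:,::-1]); np.savez(f"{n}2.npz",**c)
a=cv2.imread("pics/side2.png")[110:240,200:340]; b=cv2.imread("pics/top2.png")[130:260,150:290]
cv2.imwrite("pics/z2.png",np.hstack([cv2.resize(a,(400,372)),cv2.resize(b,(400,372))]))
E
```

```text
t 6.0333 tip now a,b,z -0.1112 -0.0013 0.1934 F [ 0.54  0.32 -0.18]
turn [-0.004  -0.0104 -0.0001] delta [0.0111 0.0009 0.0698] deltaT [0.0118 0.0006 0.0697]
```

View pics/z2.png

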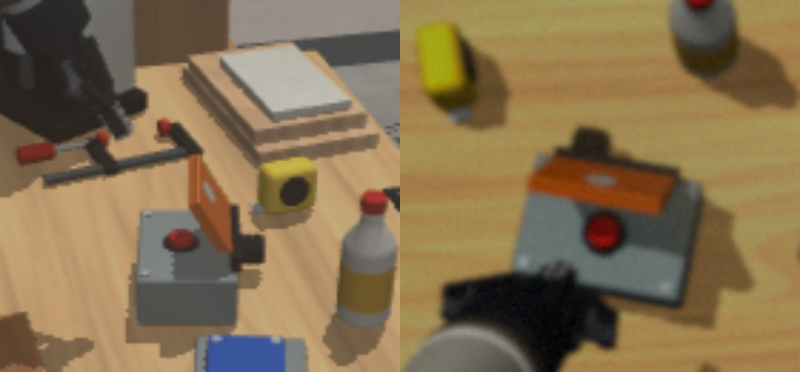

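The cover is open. The red button shows at about (181,240) in the side crop and (603,233) in the combined crop (top half), and the fingers are clear at the lower left.

```bash
python3 - <<'E'
from h import *
from g import H,ex,ey
pp={}
C={}
for n,(u0,u1,v0,v1),w in(("side",(240,290,185,205),0),("top",(205,235,195,230),0)):
    c=C[n]=dict(np.load(f"{n}2.npz")); hsv=cv2.cvtColor(c["color"],cv2.COLOR_RGB2HSV); m=cv2.inRange(hsv,(0,120,60),(5,255,255))|cv2.inRange(hsv,(174,120,60),(180,255,255))
    k=np.zeros_like(m);k[v0:v1,u0:u1]=m[v0:v1,u0:u1]; q,l,st,ce=cv2.connectedComponentsWithStats(k); j=1+np.argmax(st[1:,4]); pp[n]=ce[j]
    X=onz(c,*ce[j],.071); print(n,st[j],ce[j],X.round(4),dep(c,*ce[j]).round(4),"a,b",(X-H)@ex,(X-H)@ey)
X,e=tri(C["side"],pp["side"],C["top"],pp["top"]); print(X,e,(X-H)@ex,(X-H)@ey)
E
```

```text
side [259 190   9   7  43] [263.09302326 193.04651163] [0.5722 0.1375 0.071 ] [0.572  0.1366 0.0715] a,b -0.0514530961612958 -0.009681147248859968
top [215 206  12  11 103] [220.54368932 210.86407767] [0.5721 0.1471 0.071 ] [0.5725 0.1473 0.0692] a,b -0.05384953031812796 -0.00036332269471532445
[0.57421788 0.1479558  0.06417052] 0.001279289705875361 -0.05201850511310073 0.0009801446949218705
```

```bash
python3 g.py -.079 0 .128 30
```

```text
t 6.1333 tip now a,b,z -0.1113 -0.0013 0.1933 F [ 0.14 -0.    0.56]
turn [-0.004  -0.0103  0.0002] delta [0.0057 0.0009 0.0728] deltaT [0.0064 0.0006 0.0727]
```

Request:
arm_command(turn=[[-0.002,-0.01,0],[0,0,0],[0,0,0],[0,0,0],[0,0,0],[0,0,0],[0,0,0],[0,0,0],[0,0,0],[0,0,0]], delta_pos=[[0.002,0.001,0.012],[0.002,0,0.016],[0.002,0,0.016],[0,0,0.016],[0,0,0.01],[0,0,0],[0,0,0],[0,0,0],[0,0,0],[0,0,0]], fingers=[0,0,0,0,0,0,0,0,0,0])

```text
t: 6.97
tcp_pos: [0.4637, 0.1765, 0.2808]
tcp_rot: [[-0.84, 0.238, 0.488], [0.207, 0.971, -0.118], [-0.502, 0.002, -0.865]]
force: [-1.0, 0.5, 0.8]
finger_gap: -0.0001
```

```bash
python3 g.py -.049 0 .0765 30
```

```text
t 6.9667 tip now a,b,z -0.0792 0.0026 0.1308 F [-1.02  0.46  0.83]
turn [0.0033 0.0021 0.0011] delta [ 0.0008 -0.0023  0.0621] deltaT [ 0.0007 -0.0021  0.0621]
```

Request:
arm_command(turn=[[0.003,0.001,0],[0,0,0],[0,0,0],[0,0,0],[0,0,0],[0,0,0],[0,0,0],[0,0,0],[0,0,0],[0,0,0]], delta_pos=[[0.001,-0.002,0.01],[0,0,0.012],[0,0,0.012],[0,0,0.01],[0,0,0.005],[0,0,0.003],[0,0,0],[0,0,0],[0,0,0],[0,0,0]], fingers=[0,0,0,0,0,0,0,0,0,0])

```text
t: 7.8
tcp_pos: [0.4891, 0.1712, 0.24]
tcp_rot: [[-0.836, 0.236, 0.494], [0.209, 0.972, -0.111], [-0.507, 0.01, -0.862]]
force: [-0.6, -0.6, 0.5]
finger_gap: -0.0001
```

```bash
python3 g.py -.049 0 .0765 30;python3 - <<'E'
from cell import bot
from h import *
for n in("side",):
    c=bot.camera(n); cv2.imwrite(f"pics/{n}3.png",c["color"][:,:,::-1]); np.savez(f"{n}3.npz",**c)
a=cv2.imread("pics/side3.png")[110:240,200:340]
cv2.imwrite("pics/z3.png",cv2.resize(a,None,fx=5,fy=4.5))
E
```

```text
t 7.8 tip now a,b,z -0.0524 0.005 0.0905 F [-0.56 -0.58  0.49]
turn [ 0.0108  0.0077 -0.0014] delta [ 0.0029 -0.0032  0.0137] deltaT [ 0.0028 -0.0031  0.0138]
```

View pics/z3.png

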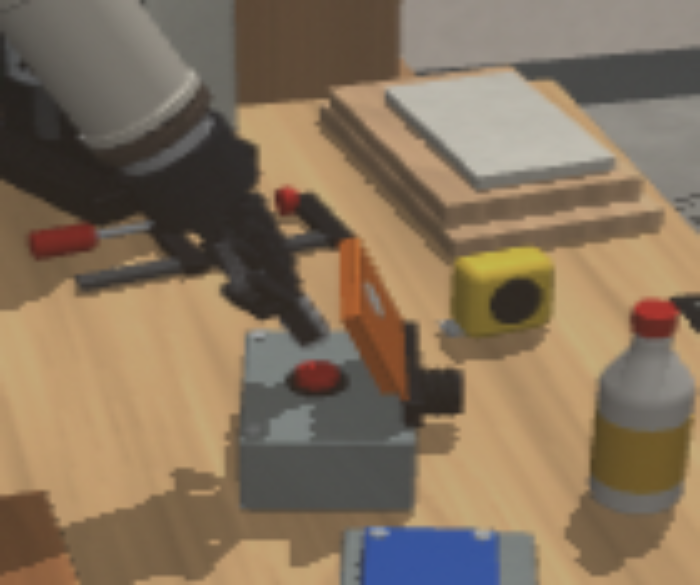

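Request:
arm_command(turn=[[0.005,0.004,0],[0.005,0.004,0],[0,0,0],[0,0,0],[0,0,0],[0,0,0],[0,0,0],[0,0,0],[0,0,0],[0,0,0]], delta_pos=[[0.001,-0.001,0.003],[0.001,-0.001,0.003],[0.001,-0.001,0.003],[0.001,0,0.003],[0.001,0,0.003],[0.001,0,0.003],[0.001,0,0.003],[0.001,0,0.003],[0.001,0,0.003],[0.001,0,0.003]], fingers=[0,0,0,0,0,0,0,0,0,0])

```text
t: 8.68
tcp_pos: [0.497, 0.1679, 0.2168]
tcp_rot: [[-0.831, 0.244, 0.5], [0.213, 0.97, -0.118], [-0.514, 0.008, -0.858]]
force: [-13.2, -1.6, 26.3]
finger_gap: 0.0001
```

```bash
python3 g.py -.049 0 .0705 30
```

```text
t 8.6833 tip now a,b,z -0.0426 0.0027 0.068 F [-13.2   -1.56  26.32]
turn [ 0.0055  0.0163 -0.0068] delta [ 0.0013 -0.0017 -0.0054] deltaT [ 0.0014 -0.0017 -0.0053]
```

Request:
arm_command(turn=[[0,0,0],[0,0,0],[0,0,0],[0,0,0],[0,0,0],[0,0,0],[0,0.05,0],[0,0.08,0],[0,0.08,0],[0,0,0]], delta_pos=[[0,0,-0.01],[0,0,-0.025],[0,0,-0.03],[0,0,-0.03],[-0.01,0,-0.03],[-0.01,0,-0.02],[-0.005,0,-0.01],[0,0,0],[0,0,0],[0,0,0]], fingers=[0,0,0,0,0,0,0,0,0,0])

```text
t: 9.52
tcp_pos: [0.4369, 0.1828, 0.3693]
tcp_rot: [[-0.92, 0.239, 0.311], [0.229, 0.971, -0.069], [-0.319, 0.008, -0.948]]
force: [0.5, -0.1, 0.5]
finger_gap: -0.0002
```

```bash
python3 g.py .02 0 .2 0;python3 - <<'E'
from cell import bot
from h import *
for n in("side","top"):
    c=bot.camera(n); cv2.imwrite(f"pics/{n}4.png",c["color"][:,:,::-1]); np.savez(f"{n}4.npz",**c)
a=cv2.imread("pics/side4.png")[110:240,200:340]; b=cv2.imread("pics/top4.png")[130:260,150:290]
cv2.imwrite("pics/z4.png",np.hstack([cv2.resize(a,(400,372)),cv2.resize(b,(400,372))]))
for k in "24":
    c=dict(np.load(f"side{k}.npz")); hsv=cv2.cvtColor(c["color"],cv2.COLOR_RGB2HSV); m=cv2.inRange(hsv,(0,120,60),(5,255,255))|cv2.inRange(hsv,(174,120,60),(180,255,255))
    v,u=np.nonzero(m[185:205,240:290]); print(len(u),u.mean()+240,v.mean()+185, v.min()+185,v.max()+185, dep(c,263,192).round(4))
    c=dict(np.load(f"top{k}.npz")); z=[dep(c,u,v)[2] for u in range(217,224) for v in range(208,214)]; print("top z",np.median(z))
E
```

```text
t 9.5167 tip now a,b,z -0.1384 0.0031 0.205 F [ 0.54 -0.06  0.52]
turn [8.200e-03 3.245e-01 3.000e-04] delta [-0.2038 -0.002   0.0642] deltaT [-0.2137 -0.0017 -0.0041]
43 263.09302325581393 193.04651162790697 190 196 [0.5731 0.1421 0.072 ]
top z 0.0705285041401113
34 262.7352941176471 193.7058823529412 192 196 [0.5757 0.1523 0.0654]
top z 0.06516815584253532
```

View pics/z4.png

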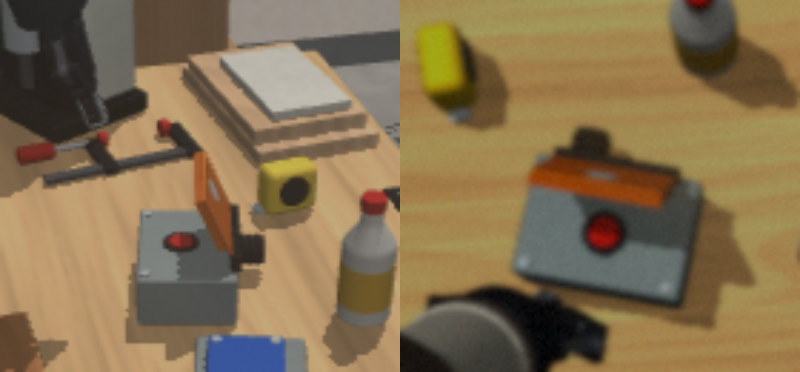

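The button is home: its top went from z 0.0705 to 0.0652. In the crops the button at (181,240) is lower and the cover is still open. Now I'll straighten up and go over the cover to behind it.

Request:
arm_command(turn=[[0.003,0.08,0],[0.003,0.08,0],[0,0.08,0],[0,0.06,0],[0,0,0],[0,0,0],[0,0,0],[0,0,0],[0,0,0],[0,0,0]], delta_pos=[[-0.015,0,0.003],[-0.025,0,0.004],[-0.025,0,0.002],[-0.025,0,0],[-0.025,0,0],[-0.025,0,0],[-0.025,0,0],[-0.02,0,0],[-0.01,0,0],[0,0,0]], fingers=[0,0,0,0,0,0,0,0,0,0])

```text
t: 10.45
tcp_pos: [0.6295, 0.1302, 0.3654]
tcp_rot: [[-0.97, 0.244, 0.016], [0.243, 0.969, -0.048], [-0.027, -0.042, -0.999]]
force: [-1.2, -0.9, 0.6]
finger_gap: -0.0001
```

```bash
python3 g.py .02 0 .2 0
```

```text
t 10.45 tip now a,b,z 0.0106 -0.0103 0.1922 F [-1.25 -0.89  0.65]
turn [-0.0423  0.0274 -0.003 ] delta [-0.0144  0.0026 -0.0077] deltaT [-0.0141  0.0029 -0.008 ]
```

Request:
arm_command(turn=[[-0.02,0.014,-0.002],[-0.02,0.013,0],[0,0,0],[0,0,0],[0,0,0],[0,0,0],[0,0,0],[0,0,0],[0,0,0],[0,0,0]], delta_pos=[[-0.007,0.001,0],[-0.005,0.001,0],[0,0,0],[0,0,0.01],[0,0,0.01],[0,0,0.01],[0,0,0.01],[0,0,0.008],[0,0,0],[0,0,0]], fingers=[0,0,0,0,0,0,0,0,0,0])

```text
t: 11.28
tcp_pos: [0.637, 0.1308, 0.3074]
tcp_rot: [[-0.971, 0.24, -0.009], [0.24, 0.971, -0.007], [0.007, -0.009, -1.0]]
force: [-0.1, 0.6, 0.3]
finger_gap: -0.0001
```

```bash
python3 g.py -.008 0 .133 0;python3 - <<'E'
from cell import bot
from h import *
for n in("side","top"):
    c=bot.camera(n); cv2.imwrite(f"pics/{n}5.png",c["color"][:,:,::-1]); np.savez(f"{n}5.npz",**c)
a=cv2.imread("pics/side5.png")[110:240,200:340]
cv2.imwrite("pics/z5.png",cv2.resize(a,None,fx=5,fy=4.5))
E
```

```text
t 11.2833 tip now a,b,z 0.0118 -0.0021 0.134 F [-0.12  0.55  0.28]
turn [-0.0087 -0.0073  0.0008] delta [0.0211 0.0006 0.0012] deltaT [0.0211 0.0006 0.001 ]
```

View pics/z5.png

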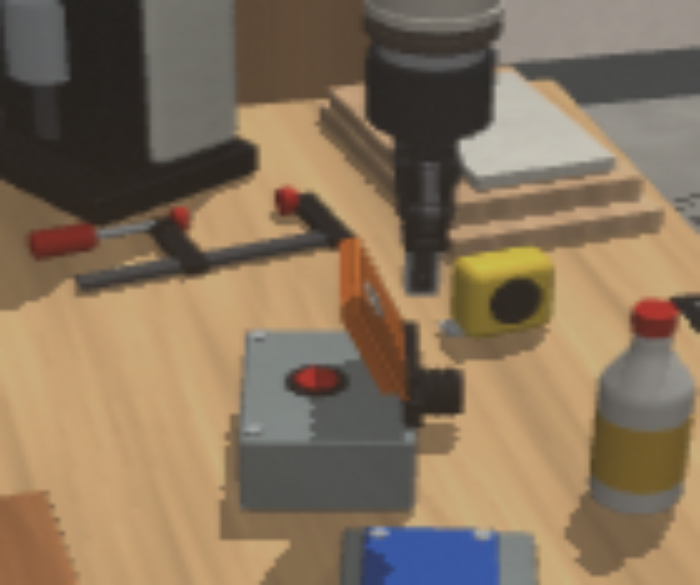

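The closed fingertip at (422,290) is behind the open cover, whose face is at (375,310), and clear of it. Now I'll sweep towards the robot and down.

Request:
arm_command(turn=[[-0.008,-0.007,0],[0,0,0],[0,0,0],[0,0,0],[0,0,0],[0,0,0],[0,0,0],[0,0,0],[0,0,0],[0,0,0]], delta_pos=[[0.006,0,0],[0.006,0,0],[0.006,0,0],[0.005,0,0.001],[0.006,0,0.003],[0.006,0,0.003],[0.006,0,0.004],[0.005,0,0.005],[0.005,0,0.005],[0,0,0]], fingers=[0,0,0,0,0,0,0,0,0,0])

```text
t: 12.22
tcp_pos: [0.5859, 0.1436, 0.2908]
tcp_rot: [[-0.97, 0.241, 0.015], [0.241, 0.97, 0.002], [-0.014, 0.005, -1.0]]
force: [1.7, 0.4, 0.2]
finger_gap: -0.0003
```

```bash
python3 g.py -.0375 0 .110 0;python3 - <<'E'
from cell import bot
from h import *
for n in("side",):
    c=bot.camera(n); cv2.imwrite(f"pics/{n}6.png",c["color"][:,:,::-1]); np.savez(f"{n}6.npz",**c)
a=cv2.imread("pics/side6.png")[110:240,200:340]
cv2.imwrite("pics/z6.png",cv2.resize(a,None,fx=5,fy=4.5))
E
```

```text
t 12.2167 tip now a,b,z -0.0371 0.0004 0.1174 F [1.72 0.36 0.21]
turn [ 0.0053  0.0143 -0.0006] delta [-0.002   0.0004  0.0074] deltaT [-0.0021  0.0005  0.0074]
```

View pics/z6.png

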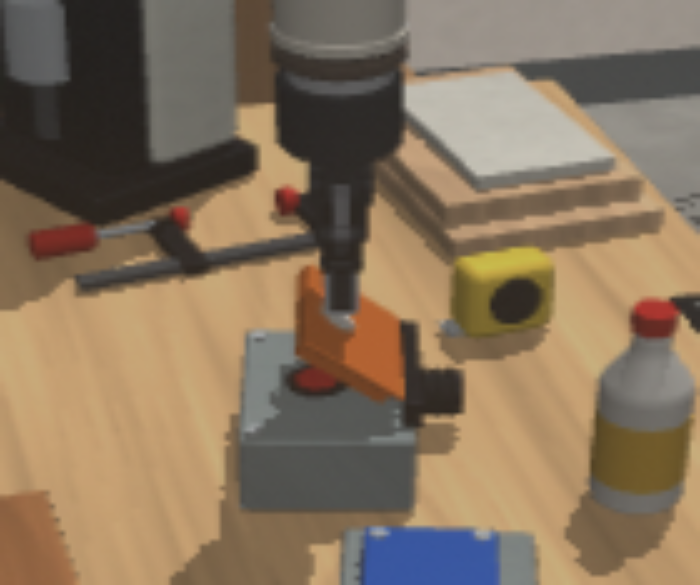

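The cover, at (350,340), is about half shut under the tip. I'll continue, mostly downward now.

Request:
arm_command(turn=[[0.005,0.014,0],[0,0,0],[0,0,0],[0,0,0],[0,0,0],[0,0,0],[0,0,0],[0,0,0],[0,0,0],[0,0,0]], delta_pos=[[0.001,0,0.005],[0.002,0,0.005],[0.002,0,0.005],[0.002,0,0.005],[0.002,0,0.005],[0.001,0,0.004],[0.001,0,0.003],[0,0,0.003],[0,0,0.003],[0,0,0.003]], fingers=[0,0,0,0,0,0,0,0,0,0])

```text
t: 13.1
tcp_pos: [0.5763, 0.1473, 0.2513]
tcp_rot: [[-0.97, 0.242, -0.001], [0.242, 0.97, 0.002], [0.001, 0.001, -1.0]]
force: [-12.6, -2.8, 45.6]
finger_gap: -0.0
```

```bash
python3 g.py -.053 0 .077 0
```

```text
t 13.1 tip now a,b,z -0.05 0.0011 0.0779 F [-12.59  -2.79  45.64]
turn [ 0.0014 -0.001  -0.0012] delta [ 0.0032 -0.0009  0.0009] deltaT [ 0.0032 -0.0009  0.0009]
```

At the stop again: z 0.0779, the same as the first press, with 46 N. Letting go straight up.

Request:
arm_command(turn=[[0,0,0],[0,0,0],[0,0,0],[0,0,0],[0,0,0],[0,0,0],[0,0,0],[0,0,0],[0,0,0],[0,0,0]], delta_pos=[[0,0,0],[0,0,-0.01],[0,0,-0.02],[0,0,-0.03],[0,0,-0.03],[0.02,0,-0.03],[0.03,0,-0.01],[0.03,0,0],[0.03,0,0],[0,0,0]], fingers=[0,0,0,0,0,0,0,0,0,0])

```text
t: 13.93
tcp_pos: [0.464, 0.1743, 0.385]
tcp_rot: [[-0.969, 0.245, -0.015], [0.245, 0.97, -0.001], [0.015, -0.004, -1.0]]
force: [-0.9, 0.3, -0.3]
finger_gap: 0.0001
```

Request:
arm_command(turn=[[0,0,0],[0,0,0],[0,0,0],[0,0,0],[0,0,0],[0,0,0],[0,0,0],[0,0,0],[0,0,0],[0,0,0]], delta_pos=[[0.03,0,0],[0.03,0,0],[0.02,0,0],[0,0,0],[0,0,0],[0,0,0],[0,0,0],[0,0,0],[0,0,0],[0,0,0]], fingers=[0,0,0,0,0,0,0,0,0,0])

```text
t: 14.77
tcp_pos: [0.3841, 0.1937, 0.3847]
tcp_rot: [[-0.969, 0.245, -0.019], [0.245, 0.969, -0.003], [0.017, -0.007, -1.0]]
force: [-0.2, 0.3, 0.6]
finger_gap: -0.0001
```

```bash
python3 g.py -.1 0 .2 0;python3 - <<'E'
from cell import bot
from h import *
for n in("side","top"):
    c=bot.camera(n); cv2.imwrite(f"pics/{n}7.png",c["color"][:,:,::-1]); np.savez(f"{n}7.npz",**c)
a=cv2.imread("pics/side7.png"); b=cv2.imread("pics/top7.png")
cv2.imwrite("pics/z7.png",np.hstack([cv2.resize(a[110:240,200:340],(400,372)),cv2.resize(b[100:260,150:330],(400,372))]))
c=dict(np.load("top7.npz"))
for q in((219.8,209),(205,205),(225,195),(240,215)): print(q,dep(c,*q).round(4))
E
```

```text
t 14.7667 tip now a,b,z -0.2506 -0.0016 0.2114 F [-0.19  0.26  0.6 ]
turn [-0.0072 -0.0175 -0.0047] delta [-0.1477  0.0011  0.0087] deltaT [-0.1475  0.0003  0.0113]
(219.8, 209) [0.5735 0.1466 0.0869]
(205, 205) [0.5868 0.1829 0.0836]
(225, 195) [0.6089 0.133  0.0824]
(240, 215) [0.5563 0.0985 0.0815]
```

View pics/z7.png

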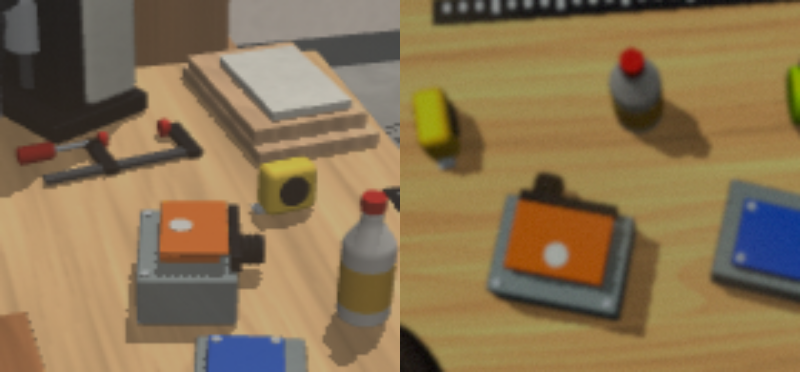

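```bash
python3 - <<'E'
from h import *
from cell import bot
for k in "07":
    for n,(u,v) in(("top",(219,209)),("side",(262,188))):
        c=dict(np.load(f"{n}{k}.npz")); print(k,n,np.median([dep(c,u+i,v+j)[2] for i in range(-4,5) for j in range(-2,3)]).round(4))
for n in("side","top"):
    d=cv2.absdiff(dict(np.load(f"{n}0.npz"))["color"],dict(np.load(f"{n}7.npz"))["color"]).max(2); m=(d>70).astype(np.uint8)
    k,l,st,ce=cv2.connectedComponentsWithStats(m); print(n,[s.tolist() for s in st[1:] if s[4]>25])
print(bot.observe()["force"],np.abs(bot.observe()["dq"]).max())
bot.finish_job()
E
```

```text
0 top 0.0836
0 side 0.0844
7 top 0.0838
7 side 0.0842
side [[62, 0, 9, 32, 125], [81, 0, 32, 6, 135], [126, 0, 63, 42, 558], [184, 7, 26, 35, 702], [89, 16, 26, 18, 413], [37, 29, 26, 15, 189], [0, 36, 38, 9, 284], [94, 43, 24, 7, 100], [49, 51, 17, 76, 327], [96, 50, 26, 50, 771], [177, 86, 21, 37, 478], [19, 121, 15, 3, 28], [35, 127, 34, 19, 156], [15, 139, 22, 15, 159], [67, 151, 10, 39, 143], [6, 188, 6, 9, 26]]
top [[135, 231, 86, 189, 3689], [85, 245, 46, 73, 2039], [68, 270, 26, 61, 760], [135, 270, 18, 20, 181]]
[ 0.37480378  0.44727043 -0.06325838] 0.33499716824010495
the job is handed in; nothing more can be done
```

I pressed the orange cover open, pushed the red button home, closed the cover again from behind and handed the job in at about 15 s of the 54 s. `finish_job` gives no verdict, so success rests on the checks below.

- **First press:** the fingertip reached z = 0.078 m, the cover's expected stop, at 26 N. The next pictures showed the cover open and the button uncovered.
- **Button:** I pushed it with the gripper leaned back about 30 degrees, up to 26 N. Its top went from z = 0.0705 m to 0.0652 m by camera depth, where fully home is 0.065 m. That is about 5.3 mm of travel as measured, just over the 4.8 mm required.
- **Closing press:** the fingertip stopped at the same height as the first press (0.0779 m) with 46 N.
- **Cover afterwards:** once released, it looked shut and level. Its depth readings matched those from before the job (0.0838 m and 0.0836 m from the top camera, 0.0842 m and 0.0844 m from the side).
- **Bystanders and junction box:** comparing pictures from before and after, the changed patches fit the arm and its shadow. None are at the junction box or the visible bystanders. At the end the arm hid part of the bar clamp and pine offcut area in the top view, so I only saw the clamp undisturbed in the side view.
- **Arm at the end:** it stood clear of everything with near-zero tool force.

One single-pixel depth reading on the white disc was 4 mm high (0.0869 m). The median over the surrounding pixels did not confirm it, so I took it as noise.

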